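# Pitch-gauge a press spindle with a comb leaf

## Robot

A 6-joint arm with a two-finger parallel gripper is mounted at the origin on a cart in front of the work surface, level with it; the furniture and walls round the work are solid. World frame = base frame: x ahead of the robot, y to its left, z up, the work surface at z = 0. Lengths are in m, angles in rad, forces in N, time in s.
With the tool pointing down it reaches from about 0.225 to 0.875 m from the base axis. Payload 3.4 kg.
Tool frame: the origin (TCP) lies between the finger pads; the fingertips stand 11 mm ahead of it and the grasp point (between the pads) lies 8 mm behind it; z points along the fingers, y is the line along which they close (so a half turn about z gives the same grasp; the last joint's range is limited). The gripper opens to 85 mm and grips with 20 to 120 N. Pads are 22 mm wide; open, the fingers measure 114 mm over their backs; the gripper's body (76 mm by 85 mm) begins 54 mm behind the grasp point. The pads swing forward as they close: fully open they stand 13 mm farther back than shut.
Start: joints at [1.009, 0.276, 1.505, -0, 1.361, -0.121], TCP at [0.245, 0.52, 0.242] pointing down, gripper open.
Joint ranges: [-2.89, 2.89], [-0.75, 2.08], [0.22, 2.7], [-1.18, 4.32], [0.11, 2.71], [-2.7, 2.7]. Speed limits (rad/s): [2.57, 2.57, 3.14, 3.14, 3.14, 3.14].

## Interface

Orientations are given as a unit quaternion [w, x, y, z].
In Python, from rig import sensors, eyes, manip gives the robot as it stands.
- The arm moves only by the tool drive_tool, never from a script. Its argument "deltas" is a list of rows, each an object with "linear": the shift along the world's x, y, z in mm, a list of three; "twist": the turn about the world's z in degrees; "claw": the opening, from 0 (shut) to 1 (fully open). In form: [{"linear": [tx, ty, tz], "twist": twist, "claw": claw}, ...]. A call has 1 to 12 rows; each row is the pose to reach, as a shift and turn from the pose commanded when the call began; what a row does not reach only later rows make up. A row lasts 1/12 s, in which the tool goes at most 41.7 mm and 7.16 degrees, less where a joint would pass 70% of its speed; a pose out of reach is approached as far as the arm can. A call with a gripper value outside its range is refused whole. The fingers move at their own pace and stop on an object; "squeeze" is the grip in N (left out, the last holds). Time passes only in rows, so rows that repeat a pose let the fingers close. It gives the time, the measured TCP pose, the force, the opening and the grip force at its end, in the units of the state.
- sensors.get_state(): the state, without advancing time (a new reading comes with each control period).
- eyes.get_image(name): name is "side" or "top" or "wrist"; returns the picture (420x560x3 uint8, red, green, blue); there is no depth.
- eyes.camera_model(name): a dict with "intrinsics" (3x3 intrinsics, pixels), "R" (3x3) and "t" (3): a world point X has camera coordinates R X + t. Camera axes: x right, y down, z forward; pixel columns grow to the right and rows downward; lengths in m; the calibration is good to about 2 mm. A picture is of the moment at which its call begins: read the wrist's pose just before it. camera_model takes no time and is no camera call; for the wrist camera it gives the pose at the moment of the call.
- manip.sign_off(): hands the job in; it is judged then, once.
The state is a dict: "clock": time; "qpos": joint angles; "qd": joint speeds; "effort": joint torques, N m; "position": TCP position; "ee_rot": TCP orientation; "contact_force": force on the tool from outside, world axes, zero at the start; "moment": the same for the moment, N m; "width": finger opening in m; "gripper_force": force on a finger pad.
Only numpy, scipy, OpenCV 4.12 (cv2) and the standard library are available. Lean on these libraries where they do the work, as an engineer would, in place of code of your own. Each camera call takes 0.05 s, during which the arm holds its last target. There are 200 camera calls.

## Task

Check the thread of the press spindle that is clamped in the V-blocks: take the red-handled comb leaf out of the gauge rack, find the grooves gently by feel along the top of the spindle, seat the leaf's teeth fully home so that it sits flat and upright along the spindle, and keep it lightly pressed there for at least half a second. Then put the leaf back upright in the rack slot it came from and let go. Never force the teeth against the thread or the rack, and leave the other leaves, the oil bottle and the brush where they are.

Things in the scene. Friction and masses are not known exactly. Their poses are not given: they have to be found in the camera images.
- leaf_red_grip (a point): Centre of the red handle (12 mm thick x, 54 mm long y, 32 mm high z) of the coarse comb leaf, the one to use; pinch it across its 12 mm. z points up, away from the teeth. Tooth tips lie 46 mm below this point, the flat line between the teeth 41.4 mm below, the handle's underside 16 mm below. The leaf stands in a slot of the rack, teeth down, and may lean 4 degrees. 0.1 to 0.2 kg.
- red_end_a (a point): The steel plate of the red leaf is 4 mm thick and 56 mm long (y). Five teeth of 10 mm pitch on its lower edge, one exactly below the handle's centre, the others 10 and 20 mm to each side; 4.6 mm high, 3.0 mm wide at the tip, 5.4 mm at the base. This point lies on the flat line between the teeth, 24 mm from the middle towards +y.
- red_end_b (a point): The same point of the red leaf's flat line, 24 mm from the middle towards the leaf's -y end.
- leaf_yellow_grip (a point): Centre of the yellow handle of the 8 mm pitch leaf, otherwise the same size; stays in the rack.
- leaf_blue_grip (a point): Centre of the blue handle of the 6 mm pitch leaf, otherwise the same size; stays in the rack.
- gauge_rack: Fixed black rack, 168 mm (x) by 44 mm (y), 30 mm high; origin at the centre of its underside, z up. Slots at its own x = -50, 0, +50 mm, 5.2 mm wide (11 mm at the bevelled mouth), running right through along y; floor 12 mm, top 30 mm above the origin. One leaf stands in each slot, near the rack's own y = 0 and parallel to y; which one is where changes.
- spindle_stand: Fixed grey plate 120 mm (x) by 250 mm (y) with two steel V-blocks and clamps at y = -92 and +92 mm; origin at the centre of its underside, z up. The steel spindle lies level in the V-blocks along the stand's own y and does not turn or slide under light forces. The clamp screws reach 118 mm above the origin; between the blocks nothing is higher than 82 mm.
- thread_top (a point): Middle of the thread, on the spindle's top line at crest height, 82 mm above the stand's origin; axes as the stand. Right-hand trapezoidal thread 40 mm across, 10 mm pitch, 5 mm deep, from y = -65 to +65 mm. Grooves are 6.3 mm wide at the crest, 3.7 mm at the bottom. Where along y they lie depends on how the spindle happens to be turned: not measured, it changes.
- leaf_red: The red-handled leaf; origin at the middle tooth's tip. Fully home its flat line rests on the crests: leaf_red_grip 41.4 mm above thread_top. With its tooth tips riding on the crests it stands 4.6 mm higher. The teeth drop in when within about 1.5 mm of the middle of the grooves. Steel on steel, stiff: a firm stop within a fraction of a millimetre.
- oil_bottle: Loose brown oil bottle with a red spout, 43 mm wide, 128 mm high; origin at its underside. A bystander.
- bench_brush: Loose wooden bench brush, 26 by 175 by 38 mm, lying; origin at its underside. A bystander.
Not all that is in view belongs to the job. What is shaped like the leaf_red but green is not meant.

How it is judged:
On the way, in this order (a step that is already met when the one before it is completed fails the run):
1. the red leaf is lifted clear of the rack (z of leaf_red_grip in the frame of gauge_rack above 0.085 m and contact force between the fingers and leaf_red above 0.5 N), for 0.1 s.
2. the red leaf bears flat in the thread for 0.5 s: both ends of its flat line within 1.2 mm of the crests and 4 mm of the top line, along the axis and upright within 0.07 rad, all teeth on the thread (z of red_end_a in the frame of spindle_stand between 0.08 and 0.0832 m and z of red_end_b in the frame of spindle_stand between 0.08 and 0.0832 m and x of red_end_a in the frame of spindle_stand between -0.004 and 0.004 m and x of red_end_b in the frame of spindle_stand between -0.004 and 0.004 m and y of leaf_red_grip in the frame of spindle_stand between -0.04 and 0.04 m and angle between the y axis of leaf_red and the y axis of spindle_stand, either way round below 0.07 rad and angle between leaf_red's own z axis and vertical below 0.07 rad and contact force between leaf_red and spindle_stand above 0.5 N), for 0.5 s.
At the end, for the whole second after the job is handed in: The red leaf stands released and at rest in the slot it came from: teeth on the slot floor (within 2.5 mm), its handle within 15 mm of where it was, upright within 0.12 rad (distance of leaf_red_grip from where it was at the start of the episode below 0.015 m and z of leaf_red_grip in the frame of gauge_rack below 0.0605 m and angle between leaf_red's own z axis and vertical below 0.12 rad and contact force between the fingers and leaf_red below 0.1 N and linear speed of leaf_red below 0.02 m/s); the robot touches nothing.
It fails at once if the red leaf is forced against the spindle or its stand with more than 25 N (contact force between leaf_red and spindle_stand above 25 N).
It fails at once if the red leaf is rammed against the rack with more than 30 N (contact force between leaf_red and gauge_rack above 30 N).
It fails at once if another leaf is displaced by more than 12 mm (distance of any of leaf_yellow_grip, leaf_blue_grip from where it was at the start of the episode above 0.012 m).
It fails at once if the oil bottle or the brush is displaced by more than 20 mm (distance of any of oil_bottle, bench_brush from where it was at the start of the episode above 0.02 m).
It also fails if it takes over 61 s, if anything falls off the work surface, if the arm or the gripper's body presses on something with over 40 N, if the wrist force passes 120 N, or if a joint passes its speed limit or range.

## Working session

There is one attempt and no reset: what is moved stays moved. The work goes in short steps, Python scripts to look and compute and a tool call to move; the robot and the scene stay as the last step left them, time stands still between calls to the robot, and variables do not carry over. Pictures are saved under pics/ and viewed, at most 10 in all, crops included, and the job is handed in when it is done.

Besides the shell and the picture viewer there is one more tool, called after "Call:" as a command line: name --argument value ..., lists and objects as JSON in quotes. drive_tool: Moves the arm, as the interface text tells. Its arguments: {"type":"object","properties":{"deltas":{"type":"array","items":{"type":"object","properties":{"linear":{"type":"array","items":{"type":"number"}},"twist":{"type":"number"},"claw":{"type":"number"}}}},"squeeze":{"type":"number"}},"required":["deltas"]}

```bash
mkdir -p pics; cat > h.py <<'E'
import sys; sys.path.insert(0,'.')
import numpy as np, cv2
from rig import sensors, eyes, manip
def snap(n,f,crop=None,k=1):
    im=eyes.get_image(n)[:,:,::-1].copy()
    cv2.imwrite(f'pics/{f}_full.png',im)
    if crop: x0,y0,x1,y1=crop; im=im[y0:y1,x0:x1]
    if k!=1: im=cv2.resize(im,None,fx=k,fy=k,interpolation=cv2.INTER_CUBIC)
    cv2.imwrite(f'pics/{f}.png',im)
def onz(m,u,v,z):
    K,R,t=[np.array(m[k]) for k in('intrinsics','R','t')]
    d=R.T@np.linalg.inv(K)@[u,v,1]; c=-R.T@t
    return c+d*(z-c[2])/d[2]
def proj(m,X):
    K,R,t=[np.array(m[k]) for k in('intrinsics','R','t')]
    p=K@(R@np.array(X)+t); return p[:2]/p[2]
E
python3 - <<'E'
from h import *
snap('top','t0',None,1.4); snap('side','s0',None,1.4)
for n in('top','side'):
    m=eyes.camera_model(n);print(n,np.round(m['intrinsics'],1).tolist(),np.round(m['R'],3).tolist(),np.round(-np.array(m['R']).T@m['t'],3))
s=sensors.get_state();print(s)
E
```

```text
top [[499.7, 0.0, 289.2], [0.0, 499.7, 210.9], [0.0, 0.0, 1.0]] [[-0.027, -1.0, -0.0], [-0.992, 0.027, -0.125], [0.125, -0.003, -0.992]] [ 0.352 -0.103  1.678]
side [[540.6, 0.0, 281.9], [0.0, 540.6, 206.2], [0.0, 0.0, 1.0]] [[-0.964, -0.266, 0.016], [-0.194, 0.658, -0.727], [0.182, -0.704, -0.686]] [0.301 0.908 1.063]
{'clock': 0.1, 'qpos': array([ 1.00900885e+00,  2.76555256e-01,  1.50598549e+00, -1.22009227e-05,
        1.36068848e+00, -1.20980648e-01]), 'qd': array([ 0.00376042, -0.00049263, -0.00468433, -0.00036253, -0.00203199,
        0.00090879]), 'effort': array([ 2.20744296e-03, -4.17700052e+01, -2.46405548e+01, -1.99804217e-04,
        5.73398487e-03,  1.61892507e-05]), 'position': array([0.24509963, 0.51966351, 0.24152117]), 'ee_rot': array([-2.68332870e-04,  2.18621977e-01,  9.75809286e-01, -7.73057705e-04]), 'contact_force': array([ 0.10557167,  0.02411502, -0.52401145]), 'moment': array([-0.00568039, -0.04264155,  0.03520759]), 'gripper_force': 0.0, 'width': 0.0855314159211427}
```

View pics/t0.png

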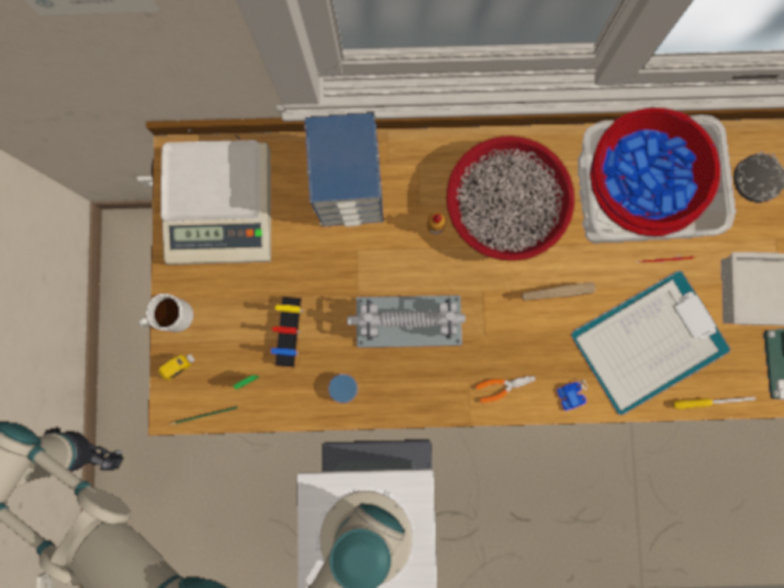

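View pics/s0.png

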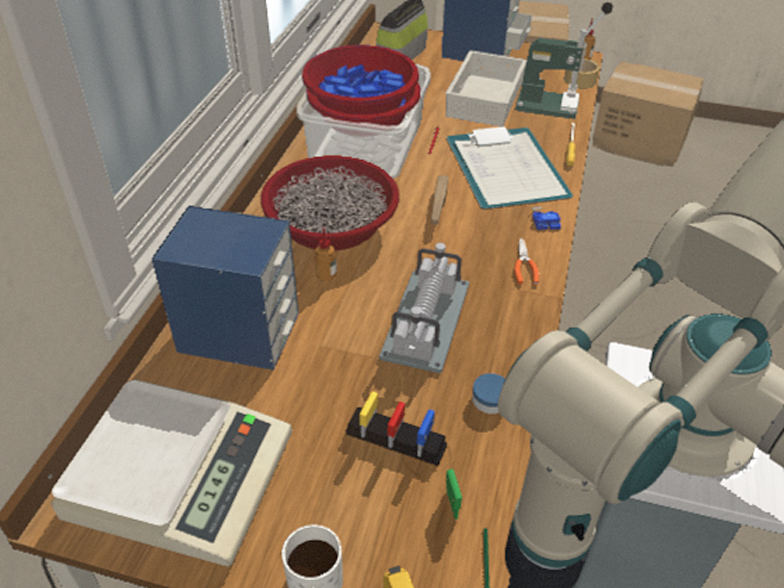

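Both pictures show the rack with yellow (top 287,309), red (285,330) and blue (283,352) leaves. A green look-alike lies on the bench at (245,381). The red-topped bottle spout (437,221) and the thin red pencil (668,259) aren't leaves. The red one in the middle slot fits, so I'll confirm it in an enlarged crop.

```bash
python3 - <<'E'
from h import *
t=cv2.imread('pics/t0_full.png'); s=cv2.imread('pics/s0_full.png')
f=lambda im,x,y,w,h,k:cv2.resize(im[y:y+h,x:x+w],(w*k,h*k),interpolation=cv2.INTER_CUBIC)
a=f(t,185,205,50,62,8); b=f(t,240,200,100,55,4) ; c=f(s,240,270,90,65,4)
o=np.zeros((500,800,3),np.uint8); o[:496,:400]=a; o[:220,400:]=b; o[230:490,400:760]=c
cv2.imwrite('pics/c0.png',o)
E
```

```text
(no output)
```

View pics/c0.png

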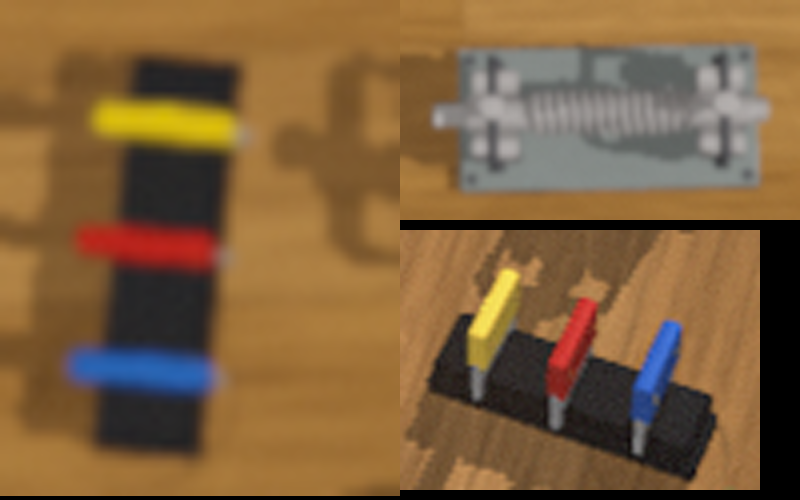

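The crop confirms it: the upright red leaf is in the rack's middle slot, with its handle running from (77,240) to (217,252) in the left panel. Next I'll compute positions.

```bash
cat > m.py <<'E'
from h import *
m=eyes.camera_model('top')
A=lambda p:(p[0]/8+185-.5+1/16,p[1]/8+205-.5+1/16); B=lambda p:(p[0]/4+240-100-.5,p[1]/4+200-.5)
P=lambda p,z:onz(m,*p,z)
r=[P(A(p),.03) for p in[(137,60),(240,62),(200,455),(97,447)]]
print('rack',np.round(r,4).tolist(),np.mean(r,0)); 
ax=(r[0]+r[1]-r[2]-r[3])/2; print('rack len',np.linalg.norm(ax),'ang',np.degrees(np.arctan2(ax[1],ax[0])),'wid',np.linalg.norm(r[0]-r[1]))
for n,a,b in(('red',(77,240),(217,252)),('yel',(93,120),(237,130)),('blue',(68,365),(213,378))):
    a,b=P(A(a),.07),P(A(b),.07); d=a-b; print(n,(a+b)/2,np.linalg.norm(d),np.degrees(np.arctan2(-d[0],d[1])))
s=[P(B(p),.012) for p in[(459,47),(757,47),(760,188),(460,190)]]
print('stand',np.mean(s,0),np.linalg.norm(s[0]-s[1]),np.linalg.norm(s[1]-s[2])); d=(s[0]-s[1]+s[3]-s[2])/2; print(np.degrees(np.arctan2(-d[0],d[1])))
a,b=P(B((433,115)),.062),P(B((769,109)),.062); d=a-b;print('spindle',(a+b)/2,np.linalg.norm(d),np.degrees(np.arctan2(-d[0],d[1])))
st=sensors.get_state();from scipy.spatial.transform import Rotation as Ro
w=st['ee_rot'];print(Ro.from_quat([*w[1:],w[0]]).as_matrix().round(3).tolist())
E
python3 m.py
```

```text
rack [[0.5639, 0.1831, 0.03], [0.5619, 0.1403, 0.03], [0.3999, 0.1581, 0.03], [0.4043, 0.2003, 0.03]] [0.48248112 0.17045299 0.03      ]
rack len 0.161761045266634 ang -6.196913098188762 wid 0.0428063924993441
red [0.48311283 0.17251599 0.07      ] 0.056720836803019814 -6.435253913842601
yel [0.53194986 0.16498117 0.07      ] 0.058468519606956475 -5.525936052023686
blue [0.43271791 0.17538846 0.07      ] 0.05854036950458836 -6.638307611712513
stand [ 0.50127966 -0.11463112  0.012     ] 0.2502872453686594 0.11830432020477674
-1.346625789012368
spindle [ 0.50160984 -0.10793254  0.062     ] 0.27265984681635685 -0.5104138744945347
[[-0.904, 0.427, -0.001], [0.427, 0.904, -0.001], [0.0, -0.002, -1.0]]
```

Call:
drive_tool --deltas '[{"linear":[60,-87,0],"twist":-7,"claw":0.4},{"linear":[80,-116,0],"twist":-14,"claw":0.4},{"linear":[100,-145,0],"twist":-21,"claw":0.4},{"linear":[120,-174,0],"twist":-28,"claw":0.4},{"linear":[140,-203,0],"twist":-35,"claw":0.4},{"linear":[160,-232,0],"twist":-42,"claw":0.4},{"linear":[180,-261,0],"twist":-49,"claw":0.4},{"linear":[200,-290,0],"twist":-56,"claw":0.4},{"linear":[220,-320,0],"twist":-63,"claw":0.4},{"linear":[238,-349,0],"twist":-70,"claw":0.4},{"linear":[238,-349,0],"twist":-71,"claw":0.4},{"linear":[238,-349,0],"twist":-71,"claw":0.4}]' --squeeze 30

```text
clock: 1.1
position: [0.4845, 0.1688, 0.2418]
ee_rot: [0.0, 0.746, 0.666, -0.0]
contact_force: [-0.4, 1.0, -0.4]
width: 0.0342
gripper_force: 0.0
```

```bash
python3 - <<'E'
from h import *
m=eyes.camera_model('wrist');s=sensors.get_state();snap('wrist','w0',None,1.4)
np.savez('w0.npz',**{k:np.array(v) for k,v in m.items()})
print(s['position'],s['width'],-np.array(m['R']).T@m['t'],np.array(m['R']).round(3).tolist(),np.array(m['intrinsics']).round(1).tolist(),s['contact_force'])
for X in([.483,.1725,.074],[.4825,.1705,.03]): print(proj(m,X)*1.4)
E
```

```text
[0.48452207 0.16876803 0.2417726 ] 0.03420949610867174 [0.49193513 0.23513415 0.37348167] [[0.994, -0.113, -0.0], [-0.109, -0.958, 0.264], [-0.03, -0.263, -0.964]] [[299.4, 0.0, 279.6], [0.0, 299.4, 212.4], [0.0, 0.0, 1.0]] [-0.42248964  0.98707053 -0.43561808]
[388.99176769 272.49417883]
[388.97403306 263.95150823]
```

View pics/w0.png

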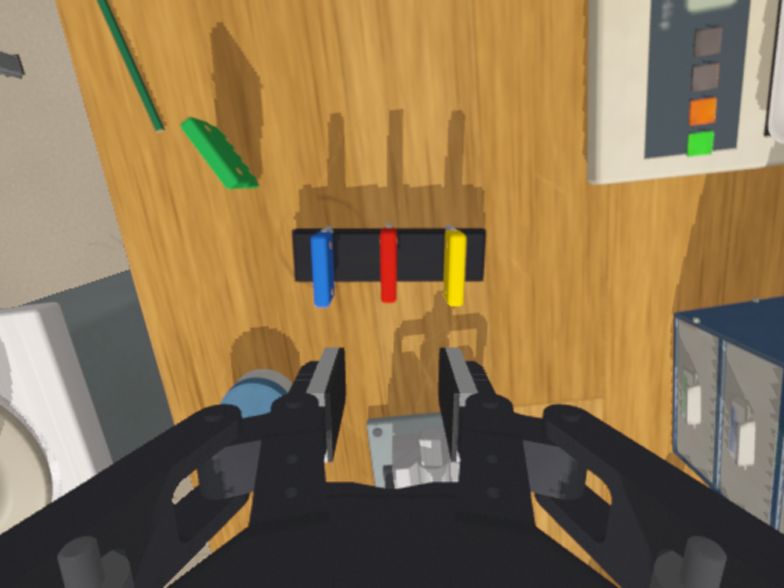

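The red handle top spans about (388.5, 231–301) and the rack top about (293–485, 229–281). The pads' midline is at column 392, so the handle sits about 2 mm to −x of the tool centre, and the yaw is already aligned.

```bash
python3 - <<'E'
from h import *
m=dict(np.load('w0.npz')); im=cv2.imread('pics/w0_full.png')
hsv=cv2.cvtColor(im,cv2.COLOR_BGR2HSV)
for n,lo,hi,x0,x1 in(('red',0,8,265,290),('yel',22,34,310,340),('blue',100,125,215,245)):
    k=((hsv[...,0]>=lo)&(hsv[...,0]<=hi)&(hsv[...,1]>130)&(hsv[...,2]>60)); k[:, :x0]=0;k[:,x1:]=0;k[:155]=0;k[230:]=0
    ys,xs=np.nonzero(k); print(n,xs.min(),xs.max(),ys.min(),ys.max())
    if n=='red':
        for r in range(ys.min(),ys.max()+1,6): q=xs[ys==r]; print(r,q.min(),q.max(),end='; ')
        for v in(ys.min(),ys.max()+1): print(v,onz(m,277.5,v-.5,.074),onz(m,277.5,v-.5,.042))
u=[onz(m,a/1.4-.5,b/1.4-.5,.03) for a,b in((293,229),(485,229),(485,281),(295,281))];print(np.round(u,4).tolist(),np.mean(u,0))
E
```

```text
red 271 283 162 215
162 275 275; 168 271 283; 174 271 283; 180 271 283; 186 271 283; 192 271 283; 198 271 283; 204 272 282; 210 272 282; 162 [0.48647937 0.20582906 0.074     ] [0.48589641 0.20269778 0.042     ]
216 [0.4801095  0.15054595 0.074     ] [0.47884591 0.1415076  0.042     ]
yel 316 333 164 218
blue 221 238 165 218
[[0.4078, 0.2086, 0.03], [0.5629, 0.191, 0.03], [0.5605, 0.1476, 0.03], [0.4018, 0.1656, 0.03]] [0.48324318 0.17820093 0.03      ]
```

```bash
python3 - <<'E'
from h import *
mw=dict(np.load('w0.npz'))
def cen(f,box):
    im=cv2.imread(f);h=cv2.cvtColor(im,cv2.COLOR_BGR2HSV).astype(int)
    k=((h[...,0]<9)|(h[...,0]>172))&(h[...,1]>140)&(h[...,2]>70); kk=np.zeros_like(k);x0,y0,x1,y1=box;kk[y0:y1,x0:x1]=k[y0:y1,x0:x1]
    ys,xs=np.nonzero(kk); return xs,ys
ms={'top':eyes.camera_model('top'),'side':eyes.camera_model('side'),'wrist':mw}
from scipy.spatial import ConvexHull
a=np.radians(-6.4);ex=np.array([np.cos(a),np.sin(a),0]);ey=np.array([-np.sin(a),np.cos(a),0])
for n,f,b in(('top','t0_full',(190,225,220,245)),('side','s0_full',(270,280,295,320)),('wrist','w0_full',(265,150,290,230))):
    xs,ys=cen(f'pics/{f}.png',b); obs=[xs.min()-.5,xs.max()+.5,ys.min()-.5,ys.max()+.5]
    for c in([.483,.1725,.058],[.483,.178,.058]):
        p=np.array([proj(ms[n],np.array(c)+i*.006*ex+j*.027*ey+k*.016*np.array([0,0,1])) for i in(-1,1) for j in(-1,1) for k in(-1,1)])
        pr=[p[:,0].min(),p[:,0].max(),p[:,1].min(),p[:,1].max()]
        print(n,c,np.round(obs,1),np.round(pr,1))
E
```

```text
top [0.483, 0.1725, 0.058] [193.5 212.5 231.5 238.5] [194.2 212.8 232.7 238.5]
top [0.483, 0.178, 0.058] [193.5 212.5 231.5 238.5] [192.5 211.1 232.7 238.6]
side [0.483, 0.1725, 0.058] [275.5 289.5 286.5 311.5] [276.4 290.2 284.6 312.3]
side [0.483, 0.178, 0.058] [275.5 289.5 286.5 311.5] [275.8 289.6 286.4 314.2]
wrist [0.483, 0.1725, 0.058] [270.5 283.5 161.5 215.5] [271.8 283.8 164.6 220. ]
wrist [0.483, 0.178, 0.058] [270.5 283.5 161.5 215.5] [271.1 283.2 159.5 214.9]
```

Call:
drive_tool --deltas '[{"linear":[0,0,0],"twist":0,"claw":0.4},{"linear":[-1,6,-20],"twist":0,"claw":0.4},{"linear":[-1,6,-50],"twist":0,"claw":0.4},{"linear":[-1,6,-80],"twist":0,"claw":0.4},{"linear":[-1,6,-100],"twist":0,"claw":0.4},{"linear":[-1,6,-110],"twist":0,"claw":0.4},{"linear":[-1,6,-110],"twist":0,"claw":0.4},{"linear":[-1,6,-110],"twist":0,"claw":0.4}]'

```text
clock: 1.82
position: [0.4821, 0.1782, 0.1327]
ee_rot: [-0.0, 0.744, 0.668, 0.0]
contact_force: [0.5, 0.4, 1.0]
width: 0.0341
gripper_force: 0.0
```

```bash
python3 - <<'E'
from h import *
m=eyes.camera_model('wrist');s=sensors.get_state();snap('wrist','w1',(200,130,360,290),3.75)
np.savez('w1.npz',**{k:np.array(v) for k,v in m.items()})
print(s['position'],s['ee_rot'],s['contact_force'])
P=lambda X:(proj(m,X)-[200,130]+.5)*3.75
print(P(s['position']))
im=cv2.imread('pics/w1_full.png');h=cv2.cvtColor(im,cv2.COLOR_BGR2HSV).astype(int)
k=((h[...,0]<9)|(h[...,0]>172))&(h[...,1]>140)&(h[...,2]>70);k[:,:250]=0;k[:,310:]=0
ys,xs=np.nonzero(k)
for r in range(ys.min(),ys.max()+1,8): q=xs[ys==r]; print(r,q.min(),q.max(),end='; ')
print(ys.max())
T=s['position']; R=np.array(m['R'])
for r,z in((ys.max()+.5,.074),): print(onz(m,xs.mean(),r,z))
c=onz(m,(xs.min()+xs.max())/2,(ys.min()+ys.max())/2,.074); print('lateral mm of handle to tcp',1e3*R[0]@(c-T))
E
```

```text
[0.48208316 0.17817343 0.13269707] [-4.62318724e-05  7.43952282e-01  6.68232732e-01  1.24565523e-04] [0.53856875 0.35589488 0.97668433]
[301.21145454 540.70338215]
190 276 287; 198 274 291; 206 274 291; 214 273 291; 222 273 291; 230 273 291; 238 273 290; 246 274 290; 254 274 289; 262 274 289; 270 275 288; 271
[0.48061552 0.15014508 0.074     ]
lateral mm of handle to tcp 1.506229961119937
```

View pics/w1.png

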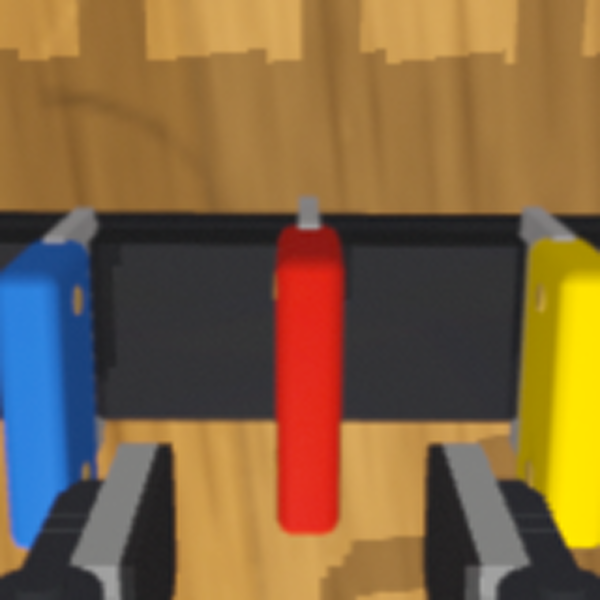

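The red handle is centred at column 309 with the tool at 301, so I need +1.5 mm along x. Now I'll descend and grip.

Call:
drive_tool --deltas '[{"linear":[1.4,-2,-15],"twist":0,"claw":0.4},{"linear":[1.4,-2,-35],"twist":0,"claw":0.4},{"linear":[1.4,-2,-55],"twist":0,"claw":0.4},{"linear":[1.4,-2,-70],"twist":0,"claw":0.4},{"linear":[1.4,-2,-79],"twist":0,"claw":0.4},{"linear":[1.4,-2,-79],"twist":0,"claw":0.4},{"linear":[1.4,-2,-79],"twist":0,"claw":0.3},{"linear":[1.4,-2,-79],"twist":0,"claw":0.22},{"linear":[1.4,-2,-79],"twist":0,"claw":0.18}]' --squeeze 30

```text
clock: 2.62
position: [0.4848, 0.1754, 0.0546]
ee_rot: [0.001, 0.745, 0.667, 0.001]
contact_force: [-0.6, -0.8, 1.1]
width: 0.0157
gripper_force: 0.0
```

Call:
drive_tool --deltas '[{"linear":[0,0,0],"twist":0,"claw":0.14},{"linear":[0,0,0],"twist":0,"claw":0.1},{"linear":[0,0,0],"twist":0,"claw":0.05},{"linear":[0,0,0],"twist":0,"claw":0.0},{"linear":[0,0,0],"twist":0,"claw":0.0}]'

```text
clock: 3.03
position: [0.4837, 0.1754, 0.0543]
ee_rot: [-0.0, 0.745, 0.667, 0.0]
contact_force: [-2.6, 1.6, 6.4]
width: 0.0116
gripper_force: 30.2
```

Call:
drive_tool --deltas '[{"linear":[0,0,3],"twist":0,"claw":0.0},{"linear":[0,0,8],"twist":0,"claw":0.0},{"linear":[0,0,16],"twist":0,"claw":0.0},{"linear":[0,0,30],"twist":0,"claw":0.0},{"linear":[0,0,50],"twist":0,"claw":0.0},{"linear":[0,0,80],"twist":0,"claw":0.0},{"linear":[0,0,110],"twist":0,"claw":0.0},{"linear":[0,0,135],"twist":0,"claw":0.0},{"linear":[0,0,150],"twist":0,"claw":0.0},{"linear":[0,0,150],"twist":0,"claw":0.0},{"linear":[0,0,150],"twist":0,"claw":0.0}]'

```text
clock: 3.95
position: [0.4841, 0.1751, 0.2042]
ee_rot: [0.001, 0.745, 0.667, 0.001]
contact_force: [-0.2, 0.5, -3.3]
width: 0.0119
gripper_force: 29.4
```

```bash
python3 - <<'E'
from h import *
# stand fit: spindle edges via wrist later; refine from top picture
s=sensors.get_state();print(s['position'],s['ee_rot'],s['contact_force'],s['moment'],s['gripper_force'],s['width'])
m=eyes.camera_model('wrist');snap('wrist','w2',None,1.4)
E
```

```text
[0.4840713  0.17507473 0.20417755] [6.35771808e-04 7.44620219e-01 6.67487359e-01 9.75040474e-04] [-0.24931392  0.4564895  -3.26401012] [-0.02093672 -0.01381968 -0.05622851] 29.4169682264328 0.01186109103369056
```

View pics/w2.png

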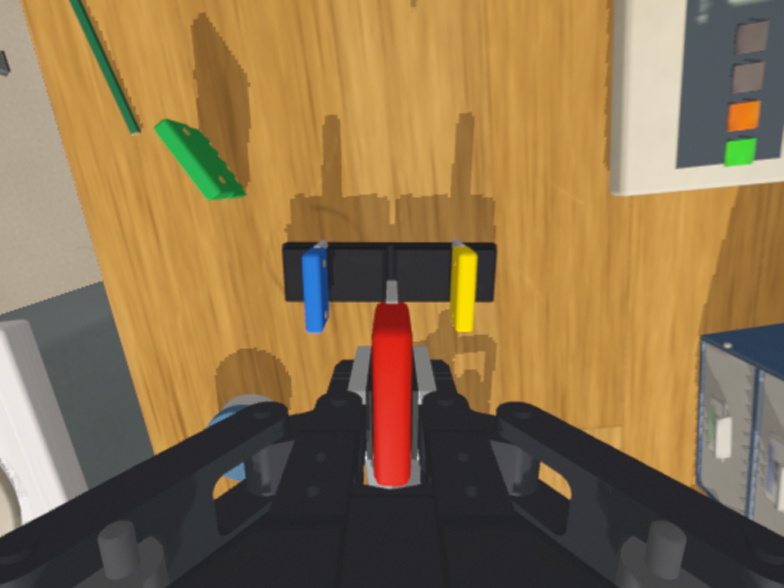

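The leaf is held straight: the handle is centred in the pads and the empty slot shows at column 392. I'll pass over the stand to measure it with the wrist camera.

Call:
drive_tool --deltas '[{"linear":[0,-20,20],"twist":0,"claw":0},{"linear":[0,-50,30],"twist":0,"claw":0},{"linear":[2,-90,30],"twist":1,"claw":0},{"linear":[5,-130,30],"twist":2,"claw":0},{"linear":[8,-170,30],"twist":3,"claw":0},{"linear":[10,-210,30],"twist":4,"claw":0},{"linear":[12,-250,30],"twist":5,"claw":0},{"linear":[16,-290,30],"twist":5.4,"claw":0},{"linear":[16,-330,30],"twist":5.4,"claw":0},{"linear":[16,-370,30],"twist":5.4,"claw":0},{"linear":[16,-400,30],"twist":5.4,"claw":0},{"linear":[16,-415,30],"twist":5.4,"claw":0}]'

```text
clock: 5.0
position: [0.4987, -0.2437, 0.2309]
ee_rot: [-0.001, 0.713, 0.701, -0.001]
contact_force: [0.6, 0.4, -1.2]
width: 0.0117
gripper_force: 29.5
```

Call:
drive_tool --deltas '[{"linear":[0,0,0],"twist":0,"claw":0},{"linear":[0,0,0],"twist":0,"claw":0},{"linear":[0,0,0],"twist":0,"claw":0}]'

```text
clock: 5.25
position: [0.4992, -0.2384, 0.2322]
ee_rot: [-0.002, 0.712, 0.702, 0.0]
contact_force: [1.0, -0.5, -0.8]
width: 0.0115
gripper_force: 29.5
```

```bash
python3 - <<'E'
from h import *
m=eyes.camera_model('wrist');s=sensors.get_state();snap('wrist','w3',(110,0,450,240),2.35)
np.savez('w3.npz',**{k:np.array(v) for k,v in m.items()})
print(s['position'],s['ee_rot'],s['contact_force'])
for X in([.5013,-.1146,.082],[.5013,-.1146+.125,.012],[.5013,-.1146-.125,.012],s['position']): print((proj(m,X)-[110,0]+.5)*2.35)
E
```

```text
[ 0.49916198 -0.23835576  0.2321845 ] [-1.64389232e-03  7.12207340e-01  7.01967213e-01  1.83717618e-04] [ 1.01739988 -0.47157594 -0.81377441]
[401.88897859 147.53753769]
[ 397.77088774 -144.6883167 ]
[404.88904752 447.82037982]
[400.25388825 644.38917588]
```

View pics/w3.png

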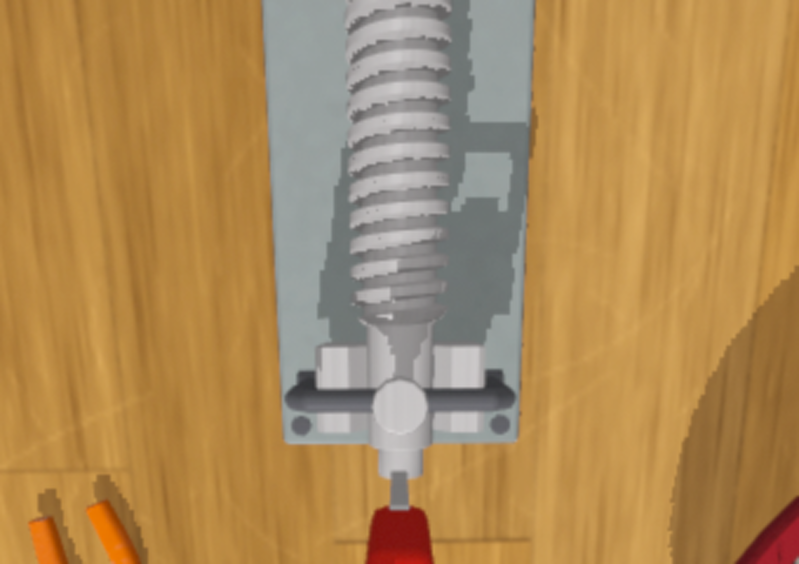

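The spindle axis runs straight down at about column 400 (thread from y≈0 to 320). The clamp screw is at (400,408) and the near plate corners are at (285,443) and (517,441). The leaf is at column 400, so it is already in line.

```bash
python3 - <<'E'
from h import *
m=dict(np.load('w3.npz'));q=lambda u,v:(u/2.35+110-.5,v/2.35-.5)
W=lambda u,v,z:onz(m,*q(u,v),z)
for u,v,z in((400,20,.066),(399.2,150,.066),(398.5,250,.066),(400,408,.118),(401,478,.062),(401,442,.012),(400.5,10,.012)): print(u,v,W(u,v,z).round(4))
print('width',W(347,20,.066)-W(453,20,.066),'plate',W(285,443,.012),W(517,441,.012), 'thread start',W(400,320,.082))
a,b=W(264,10,.012),W(285,443,.012);c,d=W(537,10,.012),W(517,441,.012)
for p,r in((a,b),(c,d)): e=p-r;print(np.degrees(np.arctan2(-e[0],e[1])))
g=cv2.cvtColor(cv2.imread('pics/w3_full.png'),cv2.COLOR_BGR2GRAY)
u0=int(400/2.35+110)
for v in range(0,136): print(int(g[v,u0-1:u0+2].mean()),end=' ')
print([ (v,round(W(400,v*2.35,.082)[1],4)) for v in (0,50,100)])
E
```

```text
400 20 [ 0.5012 -0.0682  0.066 ]
399.2 150 [ 0.5003 -0.1122  0.066 ]
398.5 250 [ 0.4995 -0.1488  0.066 ]
400 408 [ 0.4994 -0.2051  0.118 ]
401 478 [ 0.4993 -0.2435  0.062 ]
401 442 [ 0.4994 -0.2366  0.012 ]
400.5 10 [ 0.5017 -0.0456  0.012 ]
width [-0.03927679  0.00056401  0.        ] plate [ 0.44049109 -0.23629846  0.012     ] [ 0.5581576  -0.23685358  0.012     ] thread start [ 0.49977504 -0.17570574  0.082     ]
-0.4864042232825715
-0.9180836196092541
176 160 120 143 151 152 157 177 196 199 198 197 190 180 178 177 171 155 153 153 159 183 197 199 198 196 187 179 178 172 153 153 153 155 168 196 199 198 197 192 180 176 163 149 153 154 154 162 192 198 199 197 193 180 171 126 149 154 154 153 158 194 198 199 197 191 179 165 138 151 153 153 154 167 196 199 199 196 185 180 178 156 153 153 150 151 191 198 199 197 190 180 173 155 152 152 149 146 182 197 199 197 191 177 151 151 152 151 147 135 158 157 156 153 133 117 136 149 151 149 138 133 150 152 152 146 116 123 147 150 149 144 128 125 125 124 [(0, np.float64(-0.0677)), (50, np.float64(-0.1047)), (100, np.float64(-0.1447))]
```

Call:
drive_tool --deltas '[{"linear":[0,35,0],"twist":0,"claw":0},{"linear":[0,70,0],"twist":0,"claw":0},{"linear":[1,100,0],"twist":0,"claw":0},{"linear":[1.4,120,0],"twist":0,"claw":0},{"linear":[1.4,127,0],"twist":0,"claw":0},{"linear":[1.4,127,-10],"twist":0,"claw":0},{"linear":[1.4,127,-40],"twist":0,"claw":0},{"linear":[1.4,127,-70],"twist":0,"claw":0},{"linear":[1.4,127,-90],"twist":0,"claw":0},{"linear":[1.4,127,-97],"twist":0,"claw":0},{"linear":[1.4,127,-97],"twist":0,"claw":0},{"linear":[1.4,127,-97],"twist":0,"claw":0}]'

```text
clock: 6.3
position: [0.5016, -0.1135, 0.1365]
ee_rot: [0.0, 0.712, 0.702, -0.0]
contact_force: [-0.3, -0.7, -0.9]
width: 0.0115
gripper_force: 29.5
```

Call:
drive_tool --deltas '[{"linear":[0,0,0],"twist":0,"claw":0},{"linear":[0,0,0],"twist":0,"claw":0},{"linear":[0,0,0],"twist":0,"claw":0}]'

```text
clock: 6.55
position: [0.502, -0.1134, 0.1376]
ee_rot: [0.001, 0.712, 0.702, 0.001]
contact_force: [-0.0, -0.3, -1.2]
width: 0.0117
gripper_force: 29.5
```

Call:
drive_tool --deltas '[{"linear":[-1.3,2,-2],"twist":0,"claw":0},{"linear":[-1.3,2,-4],"twist":0,"claw":0},{"linear":[-1.3,2,-6],"twist":0,"claw":0},{"linear":[-1.3,2,-8],"twist":0,"claw":0},{"linear":[-1.3,2,-9],"twist":0,"claw":0},{"linear":[-1.3,2,-10],"twist":0,"claw":0},{"linear":[-1.3,2,-10.5],"twist":0,"claw":0},{"linear":[-1.3,2,-11],"twist":0,"claw":0},{"linear":[-1.3,2,-11.5],"twist":0,"claw":0},{"linear":[-1.3,2,-11.5],"twist":0,"claw":0}]'

```text
clock: 7.38
position: [0.4999, -0.1109, 0.1248]
ee_rot: [-0.0, 0.712, 0.702, 0.0]
contact_force: [-0.2, 0.8, -0.2]
width: 0.0117
gripper_force: 29.5
```

Call:
drive_tool --deltas '[{"linear":[0,0,-0.4],"twist":0,"claw":0},{"linear":[0,0,-0.8],"twist":0,"claw":0},{"linear":[0,0,-1.2],"twist":0,"claw":0}]'

```text
clock: 7.63
position: [0.4999, -0.111, 0.1236]
ee_rot: [0.0, 0.712, 0.702, 0.0]
contact_force: [0.1, -0.8, -0.8]
width: 0.0115
gripper_force: 29.5
```

Call:
drive_tool --deltas '[{"linear":[0,0,-0.4],"twist":0,"claw":0},{"linear":[0,0,-0.8],"twist":0,"claw":0}]'

```text
clock: 7.8
position: [0.4998, -0.1109, 0.1228]
ee_rot: [0.0, 0.712, 0.702, 0.0]
contact_force: [-0.3, 0.6, -1.9]
width: 0.0111
gripper_force: 29.5
```

Call:
drive_tool --deltas '[{"linear":[0.4,0,-0.4],"twist":0,"claw":0},{"linear":[0.4,0,-0.8],"twist":0,"claw":0}]'

```text
clock: 7.97
position: [0.5003, -0.1109, 0.122]
ee_rot: [0.0, 0.712, 0.702, 0.0]
contact_force: [0.2, 1.0, -1.6]
width: 0.0117
gripper_force: 29.5
```

Call:
drive_tool --deltas '[{"linear":[0,0,-0.4],"twist":0,"claw":0},{"linear":[0,0,-0.8],"twist":0,"claw":0}]'

```text
clock: 8.13
position: [0.5003, -0.1108, 0.1212]
ee_rot: [-0.0, 0.712, 0.702, 0.0]
contact_force: [0.6, 0.5, -0.4]
width: 0.0116
gripper_force: 29.5
```

Call:
drive_tool --deltas '[{"linear":[0,0,-0.4],"twist":0,"claw":0},{"linear":[0,0,-0.4],"twist":0,"claw":0}]'

```text
clock: 8.3
position: [0.5002, -0.1107, 0.1208]
ee_rot: [-0.0, 0.712, 0.702, 0.0]
contact_force: [-0.2, 0.7, -0.8]
width: 0.0113
gripper_force: 29.6
```

Call:
drive_tool --deltas '[{"linear":[0,0,-0.4],"twist":0,"claw":0},{"linear":[0,0,-0.4],"twist":0,"claw":0}]'

```text
clock: 8.47
position: [0.5003, -0.1107, 0.1204]
ee_rot: [-0.0, 0.712, 0.702, 0.0]
contact_force: [0.2, 1.0, -1.5]
width: 0.0116
gripper_force: 29.6
```

Call:
drive_tool --deltas '[{"linear":[0,0,-0.4],"twist":0,"claw":0},{"linear":[0,0,-0.4],"twist":0,"claw":0}]'

```text
clock: 8.63
position: [0.5003, -0.1106, 0.12]
ee_rot: [-0.0, 0.712, 0.702, 0.0]
contact_force: [0.2, 2.3, -0.8]
width: 0.0114
gripper_force: 29.7
```

Call:
drive_tool --deltas '[{"linear":[0,0,-0.3],"twist":0,"claw":0},{"linear":[0,0,-0.3],"twist":0,"claw":0}]'

```text
clock: 8.8
position: [0.5003, -0.1106, 0.1198]
ee_rot: [-0.0, 0.712, 0.702, 0.0]
contact_force: [-0.1, 3.1, 1.1]
width: 0.0115
gripper_force: 29.9
```

The teeth are in the grooves and Fy shows a light touch on a flank, so I'll ease +y and continue.

Call:
drive_tool --deltas '[{"linear":[0,0.4,0],"twist":0,"claw":0},{"linear":[0,0.5,-0.2],"twist":0,"claw":0},{"linear":[0,0.5,-0.2],"twist":0,"claw":0}]'

```text
clock: 9.05
position: [0.5003, -0.1105, 0.1197]
ee_rot: [0.0, 0.712, 0.702, -0.0]
contact_force: [-0.9, 2.2, 2.7]
width: 0.0117
gripper_force: 30.1
```

Call:
drive_tool --deltas '[{"linear":[0,0,-0.3],"twist":0,"claw":0},{"linear":[0,0,-0.3],"twist":0,"claw":0}]'

```text
clock: 9.22
position: [0.5003, -0.1105, 0.1196]
ee_rot: [0.0, 0.712, 0.702, 0.0]
contact_force: [-1.0, 2.1, 4.9]
width: 0.0116
gripper_force: 30.5
```

Firm stop at 0.1196, which matches the predicted home height of 0.1197. I'll hold it there.

Call:
drive_tool --deltas '[{"linear":[0,0.3,-0.2],"twist":0,"claw":0},{"linear":[0,0.3,-0.2],"twist":0,"claw":0},{"linear":[0,0.3,-0.2],"twist":0,"claw":0},{"linear":[0,0.3,-0.2],"twist":0,"claw":0},{"linear":[0,0.3,-0.2],"twist":0,"claw":0},{"linear":[0,0.3,-0.2],"twist":0,"claw":0},{"linear":[0,0.3,-0.2],"twist":0,"claw":0},{"linear":[0,0.3,-0.2],"twist":0,"claw":0},{"linear":[0,0.3,-0.2],"twist":0,"claw":0},{"linear":[0,0.3,-0.2],"twist":0,"claw":0}]'

```text
clock: 10.05
position: [0.5003, -0.1104, 0.1197]
ee_rot: [0.0, 0.712, 0.702, -0.0]
contact_force: [-1.5, 1.7, 6.0]
width: 0.0113
gripper_force: 30.7
```

```bash
python3 - <<'E'
from h import *
s=sensors.get_state();print(s['position'],s['contact_force'],s['moment'])
a=eyes.get_image('side')[160:300,250:370,::-1];b=eyes.get_image('wrist')[150:370,180:380,::-1]
o=np.zeros((560,800,3),np.uint8)
A=cv2.resize(a,(400,467),interpolation=3);B=cv2.resize(b,(400,440),interpolation=3);o[:467,:400]=A;o[:440,400:]=B
cv2.imwrite('pics/seat.png',o)
E
```

```text
[ 0.50027115 -0.11043638  0.11965258] [-1.46620615  1.72226803  6.03165718] [ 0.42232395  0.37252728 -0.01311787]
```

View pics/seat.png

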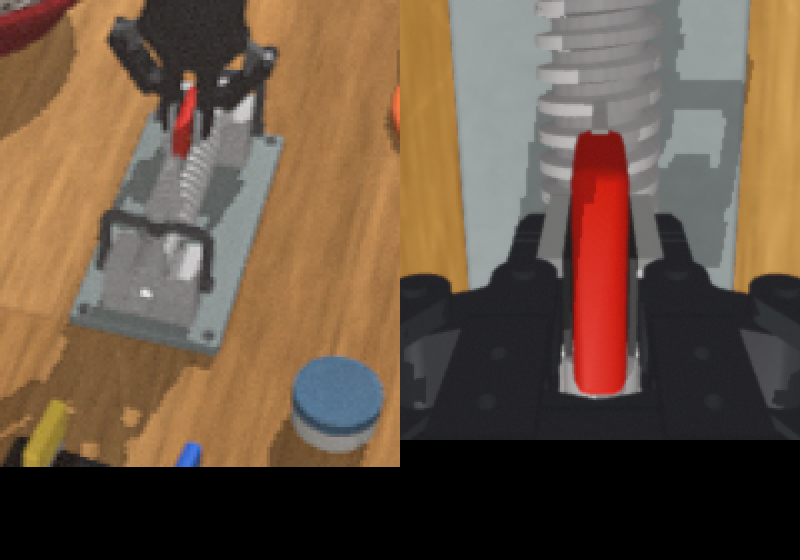

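The leaf lies along the thread at its centre line (column 600, right panel), upright. I'll press slightly more to be sure it is flat, and hold again.

Call:
drive_tool --deltas '[{"linear":[0,0.2,-0.3],"twist":0,"claw":0},{"linear":[0,0.2,-0.6],"twist":0,"claw":0},{"linear":[0,0.2,-0.6],"twist":0,"claw":0},{"linear":[0,0.2,-0.6],"twist":0,"claw":0},{"linear":[0,0.2,-0.6],"twist":0,"claw":0},{"linear":[0,0.2,-0.6],"twist":0,"claw":0},{"linear":[0,0.2,-0.6],"twist":0,"claw":0},{"linear":[0,0.2,-0.6],"twist":0,"claw":0},{"linear":[0,0.2,-0.6],"twist":0,"claw":0},{"linear":[0,0.2,-0.6],"twist":0,"claw":0}]'

```text
clock: 10.98
position: [0.5003, -0.1104, 0.1196]
ee_rot: [0.001, 0.712, 0.702, -0.0]
contact_force: [-2.7, 1.1, 9.3]
width: 0.0113
gripper_force: 31.2
```

Call:
drive_tool --deltas '[{"linear":[0,0,2],"twist":0,"claw":0},{"linear":[0,0,6],"twist":0,"claw":0},{"linear":[0,0,15],"twist":0,"claw":0},{"linear":[0,0,35],"twist":0,"claw":0},{"linear":[0,0,60],"twist":0,"claw":0},{"linear":[0,0,85],"twist":0,"claw":0},{"linear":[0,0,100],"twist":0,"claw":0},{"linear":[0,25,100],"twist":0,"claw":0},{"linear":[-2,60,100],"twist":-1,"claw":0},{"linear":[-6,100,100],"twist":-2,"claw":0},{"linear":[-8,140,100],"twist":-3,"claw":0},{"linear":[-11,180,100],"twist":-4,"claw":0}]'

```text
clock: 11.98
position: [0.4893, 0.0712, 0.219]
ee_rot: [0.001, 0.737, 0.676, 0.0]
contact_force: [0.7, 0.4, -1.9]
width: 0.0116
gripper_force: 29.6
```

Call:
drive_tool --deltas '[{"linear":[-2,40,0],"twist":-1,"claw":0},{"linear":[-4,75,0],"twist":-1.5,"claw":0},{"linear":[-5.6,95,0],"twist":-1.5,"claw":0},{"linear":[-5.6,105,0],"twist":-1.5,"claw":0},{"linear":[-5.6,105,0],"twist":-1.5,"claw":0},{"linear":[-5.6,105,-20],"twist":-1.5,"claw":0},{"linear":[-5.6,105,-50],"twist":-1.5,"claw":0},{"linear":[-5.6,105,-80],"twist":-1.5,"claw":0},{"linear":[-5.6,105,-100],"twist":-1.5,"claw":0},{"linear":[-5.6,105,-115],"twist":-1.5,"claw":0},{"linear":[-5.6,105,-115],"twist":-1.5,"claw":0},{"linear":[-5.6,105,-115],"twist":-1.5,"claw":0}]'

```text
clock: 12.98
position: [0.4837, 0.1735, 0.1031]
ee_rot: [-0.0, 0.746, 0.666, -0.001]
contact_force: [-0.4, -0.2, -1.1]
width: 0.0114
gripper_force: 29.5
```

Call:
drive_tool --deltas '[{"linear":[0,0,0],"twist":0,"claw":0},{"linear":[0,0,0],"twist":0,"claw":0},{"linear":[0,0,0],"twist":0,"claw":0}]'

```text
clock: 13.23
position: [0.4847, 0.1749, 0.1048]
ee_rot: [0.001, 0.745, 0.667, 0.001]
contact_force: [0.2, 0.4, -1.0]
width: 0.0112
gripper_force: 29.5
```

```bash
python3 - <<'E'
from h import *
from scipy.spatial.transform import Rotation as Ro
s=sensors.get_state();w=s['ee_rot'];M=Ro.from_quat([*w[1:],w[0]]).as_matrix();print(s['position'],np.degrees(np.arctan2(M[1,1],M[0,1])),s['contact_force'],s['width'])
m=eyes.camera_model('wrist');snap('wrist','w5',(180,110,400,310),3)
print((proj(m,s['position'])-[180,110]+.5)*3)
E
```

```text
[0.48469352 0.17493374 0.10477886] -6.372839230024486 [ 0.21310824  0.38377091 -0.98981984] 0.011232816263939096
[301.04542222 492.56786009]
```

View pics/w5.png

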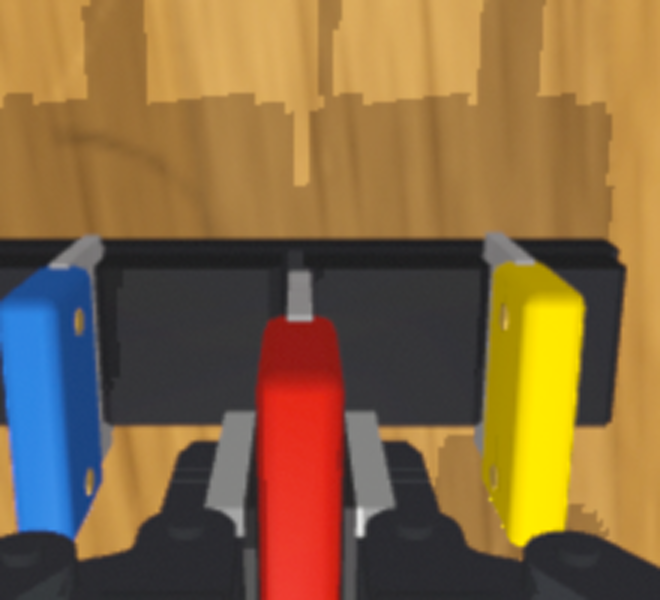

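```bash
python3 - <<'E'
import cv2
g=cv2.cvtColor(cv2.imread('pics/w5_full.png'),cv2.COLOR_BGR2GRAY)
print(list(range(265,289)))
for r in range(188,218,2): print(r,g[r,265:289].tolist())
E
```

```text
[265, 266, 267, 268, 269, 270, 271, 272, 273, 274, 275, 276, 277, 278, 279, 280, 281, 282, 283, 284, 285, 286, 287, 288]
188 [127, 126, 125, 125, 125, 125, 127, 128, 130, 128, 125, 123, 123, 123, 121, 122, 121, 121, 121, 122, 123, 121, 118, 117]
190 [40, 40, 41, 41, 41, 41, 41, 41, 41, 42, 43, 41, 41, 40, 40, 40, 41, 40, 41, 42, 42, 40, 39, 40]
192 [35, 37, 36, 34, 36, 35, 36, 36, 37, 36, 37, 37, 37, 37, 38, 37, 36, 37, 36, 36, 37, 36, 36, 35]
194 [34, 36, 33, 33, 34, 33, 34, 34, 34, 36, 39, 48, 49, 49, 50, 48, 37, 34, 35, 35, 36, 34, 34, 34]
196 [30, 30, 29, 31, 30, 30, 31, 30, 32, 35, 39, 47, 50, 50, 50, 49, 35, 32, 30, 31, 31, 29, 32, 30]
198 [32, 32, 31, 32, 32, 32, 32, 33, 34, 36, 38, 48, 51, 50, 50, 49, 40, 34, 31, 31, 32, 32, 29, 31]
200 [52, 52, 52, 51, 48, 43, 43, 43, 39, 36, 44, 77, 96, 100, 99, 99, 98, 95, 64, 46, 38, 38, 40, 50]
202 [53, 53, 53, 53, 48, 44, 43, 43, 41, 36, 52, 110, 132, 134, 135, 135, 134, 132, 99, 57, 40, 41, 45, 51]
204 [54, 53, 53, 53, 48, 43, 43, 42, 39, 38, 52, 109, 129, 132, 133, 133, 133, 129, 98, 57, 51, 53, 53, 52]
206 [52, 53, 53, 53, 49, 44, 45, 43, 39, 37, 53, 110, 128, 131, 131, 131, 131, 129, 110, 64, 51, 53, 52, 53]
208 [53, 53, 53, 53, 49, 44, 43, 43, 39, 37, 58, 124, 132, 132, 132, 132, 132, 130, 112, 63, 52, 53, 54, 53]
210 [54, 54, 54, 54, 49, 44, 43, 42, 38, 36, 60, 123, 131, 132, 132, 132, 132, 131, 114, 66, 52, 53, 53, 54]
212 [54, 55, 53, 54, 48, 45, 42, 43, 39, 40, 71, 125, 131, 132, 132, 132, 133, 132, 127, 72, 52, 52, 53, 55]
214 [55, 55, 54, 55, 50, 44, 43, 43, 44, 45, 77, 131, 138, 138, 139, 139, 138, 139, 133, 75, 56, 54, 54, 55]
216 [55, 55, 54, 55, 55, 56, 56, 60, 61, 66, 98, 149, 156, 156, 156, 156, 156, 156, 151, 96, 64, 61, 61, 63]
```

The plate is about 1 mm to +x of the slot centre (plate columns 275.8–283.2, mouth 269.3–287.5). I'll shift −1.2 mm and lower gently.

Call:
drive_tool --deltas '[{"linear":[-1.2,0.5,0],"twist":0,"claw":0},{"linear":[-1.2,0.5,-8],"twist":0,"claw":0},{"linear":[-1.2,0.5,-16],"twist":0,"claw":0},{"linear":[-1.2,0.5,-22],"twist":0,"claw":0},{"linear":[-1.2,0.5,-27],"twist":0,"claw":0},{"linear":[-1.2,0.5,-29],"twist":0,"claw":0},{"linear":[-1.2,0.5,-29],"twist":0,"claw":0},{"linear":[-1.2,0.5,-29],"twist":0,"claw":0},{"linear":[-1.2,0.5,-29],"twist":0,"claw":0}]'

```text
clock: 14.03
position: [0.4827, 0.1756, 0.0746]
ee_rot: [0.0, 0.745, 0.667, 0.0]
contact_force: [-0.1, 1.7, -1.6]
width: 0.0116
gripper_force: 29.5
```

Call:
drive_tool --deltas '[{"linear":[0,0,-1],"twist":0,"claw":0},{"linear":[0,0,-2],"twist":0,"claw":0},{"linear":[0,0,-3],"twist":0,"claw":0},{"linear":[0,0,-4],"twist":0,"claw":0}]'

```text
clock: 14.37
position: [0.4825, 0.1756, 0.0705]
ee_rot: [0.0, 0.745, 0.667, 0.0]
contact_force: [-0.9, 0.8, -1.5]
width: 0.0114
gripper_force: 29.5
```

Call:
drive_tool --deltas '[{"linear":[0.5,0,0],"twist":0,"claw":0},{"linear":[0.9,0,0],"twist":0,"claw":0},{"linear":[0.9,0,-0.5],"twist":0,"claw":0},{"linear":[0.9,0,-1],"twist":0,"claw":0}]'

```text
clock: 14.7
position: [0.4835, 0.1756, 0.0695]
ee_rot: [0.0, 0.745, 0.667, 0.0]
contact_force: [0.4, 0.7, -1.8]
width: 0.0118
gripper_force: 29.5
```

Call:
drive_tool --deltas '[{"linear":[0,0,-1],"twist":0,"claw":0},{"linear":[0,0,-2],"twist":0,"claw":0},{"linear":[0,0,-3],"twist":0,"claw":0}]'

```text
clock: 14.95
position: [0.4833, 0.1756, 0.0663]
ee_rot: [0.0, 0.745, 0.667, 0.0]
contact_force: [0.7, 0.1, -1.8]
width: 0.0114
gripper_force: 29.5
```

Call:
drive_tool --deltas '[{"linear":[0,0,-1],"twist":0,"claw":0},{"linear":[0,0,-2],"twist":0,"claw":0},{"linear":[0,0,-3],"twist":0,"claw":0}]'

```text
clock: 15.2
position: [0.4833, 0.1756, 0.0633]
ee_rot: [0.0, 0.745, 0.667, 0.0]
contact_force: [0.4, 0.3, -1.1]
width: 0.0117
gripper_force: 29.5
```

Sliding in freely (tips ≈ 0.021). Continuing to the floor at TCP ≈ 0.0543.

Call:
drive_tool --deltas '[{"linear":[0,0,-1],"twist":0,"claw":0},{"linear":[0,0,-2],"twist":0,"claw":0},{"linear":[0,0,-3],"twist":0,"claw":0},{"linear":[0,0,-4],"twist":0,"claw":0},{"linear":[0,0,-5],"twist":0,"claw":0}]'

```text
clock: 15.62
position: [0.4834, 0.1756, 0.0583]
ee_rot: [0.0, 0.745, 0.667, 0.0]
contact_force: [-0.2, -0.6, -1.8]
width: 0.0117
gripper_force: 29.5
```

Call:
drive_tool --deltas '[{"linear":[0,0,-0.6],"twist":0,"claw":0},{"linear":[0,0,-1.2],"twist":0,"claw":0},{"linear":[0,0,-1.8],"twist":0,"claw":0},{"linear":[0,0,-2.4],"twist":0,"claw":0}]'

```text
clock: 15.95
position: [0.4834, 0.1756, 0.056]
ee_rot: [0.0, 0.745, 0.667, 0.0]
contact_force: [-0.6, 0.3, -1.4]
width: 0.0111
gripper_force: 29.5
```

Call:
drive_tool --deltas '[{"linear":[0,0,-0.4],"twist":0,"claw":0},{"linear":[0,0,-0.8],"twist":0,"claw":0},{"linear":[0,0,-0.8],"twist":0,"claw":0}]'

```text
clock: 16.2
position: [0.4833, 0.1755, 0.0551]
ee_rot: [-0.0, 0.745, 0.667, -0.0]
contact_force: [-0.4, -0.2, -2.0]
width: 0.0115
gripper_force: 29.5
```

Call:
drive_tool --deltas '[{"linear":[0,0,-0.4],"twist":0,"claw":0},{"linear":[0,0,-0.7],"twist":0,"claw":0},{"linear":[0,0,-0.7],"twist":0,"claw":0}]'

```text
clock: 16.45
position: [0.4833, 0.1755, 0.0545]
ee_rot: [0.0, 0.745, 0.667, -0.0]
contact_force: [-0.2, -0.1, -1.6]
width: 0.012
gripper_force: 29.5
```

Call:
drive_tool --deltas '[{"linear":[0,0,0],"twist":0,"claw":0.16},{"linear":[0,0,0],"twist":0,"claw":0.2},{"linear":[0,0,0],"twist":0,"claw":0.26},{"linear":[0,0,0],"twist":0,"claw":0.34},{"linear":[0,0,0],"twist":0,"claw":0.4},{"linear":[0,0,0],"twist":0,"claw":0.4},{"linear":[0,0,0],"twist":0,"claw":0.4}]'

```text
clock: 17.03
position: [0.4834, 0.1756, 0.0546]
ee_rot: [0.0, 0.745, 0.667, 0.0]
contact_force: [0.1, -0.8, -0.7]
width: 0.0342
gripper_force: 0.0
```

Call:
drive_tool --deltas '[{"linear":[0,0,5],"twist":0,"claw":0.4},{"linear":[0,0,20],"twist":0,"claw":0.4},{"linear":[0,0,40],"twist":0,"claw":0.4},{"linear":[0,0,65],"twist":0,"claw":0.4},{"linear":[0,0,95],"twist":0,"claw":0.4},{"linear":[0,0,120],"twist":0,"claw":0.4},{"linear":[0,0,140],"twist":0,"claw":0.4},{"linear":[0,0,150],"twist":0,"claw":0.4},{"linear":[0,0,150],"twist":0,"claw":0.4},{"linear":[0,0,150],"twist":0,"claw":0.4},{"linear":[0,0,150],"twist":0,"claw":0.4}]'

```text
clock: 17.95
position: [0.4823, 0.1753, 0.2031]
ee_rot: [-0.001, 0.745, 0.667, -0.001]
contact_force: [0.8, 0.1, -0.2]
width: 0.0339
gripper_force: 0.0
```

```bash
python3 - <<'E'
from h import *
s=sensors.get_state();print(s['position'],s['contact_force'])
t=eyes.get_image('wrist')[130:300,170:390,::-1];d=eyes.get_image('side')[270:345,230:340,::-1]
o=np.zeros((600,800,3),np.uint8);o[:309,:400]=cv2.resize(t,(400,309),interpolation=3);o[:273,400:]=cv2.resize(d,(400,273),interpolation=3)
o[320:593,400:]=cv2.resize(cv2.imread('pics/s0_full.png')[270:345,230:340],(400,273),interpolation=3)
cv2.imwrite('pics/end.png',o)
E
```

```text
[0.48233993 0.17533497 0.20308933] [ 0.78615945  0.05919442 -0.23971951]
```

View pics/end.png

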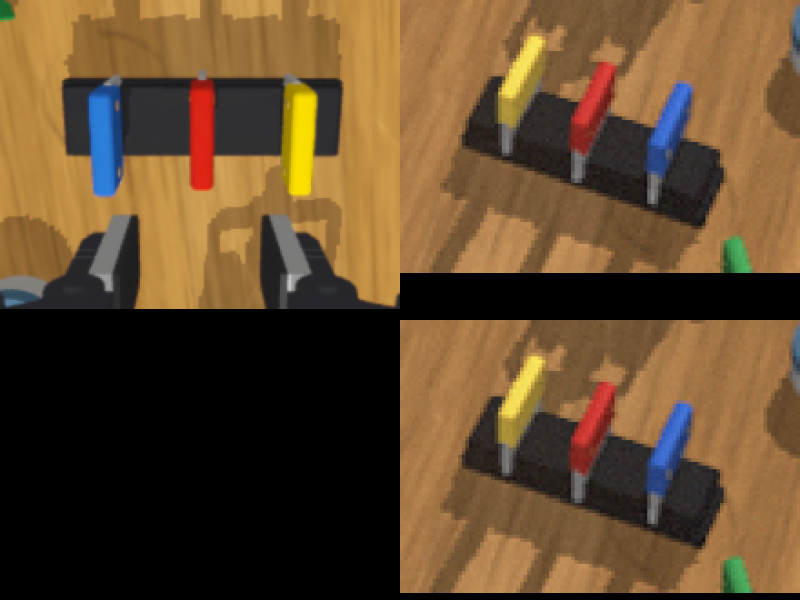

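The red leaf is back in its slot at (202,135) in the left panel. In the side view, before and after look the same and the other leaves haven't moved.

```bash
python3 -c "
from h import *
print(manip.sign_off())"
```

```text
the job is handed in; nothing more can be done
None
```

I seated the red leaf in the spindle thread and held it lightly pressed (about 6 to 9 N) for over a second. It is now back upright in its rack slot and released; the job is handed in, but the hand-in returned no verdict.

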